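Draw the round bar from the stock rack and lay it in the sawing cradle

ROBOT

A 7-joint arm with a two-finger parallel gripper is mounted at the origin on the work surface. World frame = base frame: x ahead of the robot, y to its left, z up, the work surface at z = 0. Lengths are in m, angles in rad, forces in N, time in s.
With the tool pointing down it reaches from about 0.4 to 0.9 m from the base axis. Payload 5.5 kg.
Tool frame: the origin (TCP) lies midway between the tips of the shut fingers; the grasp point (between the pads) lies 19 mm behind it; z points along the fingers, y is the direction in which the jaws open and shut (so a half turn about z gives the same grasp; the last joint's range is limited). The gripper opens to 85 mm and grips with 20 to 120 N. Pads are 22 mm wide; open, the fingers measure 114 mm over their backs; the gripper's body (76 mm by 85 mm) begins 54 mm behind the grasp point. The pads swing forward as they close: fully open they stand 13 mm farther back than shut.
Start: joints at [-0.917, 0.501, -0.427, 1.55, 0.221, 1.138, -0.21], TCP at [0.248, 0.601, 0.231] pointing down, gripper open.
Joint ranges: [-2.88, 2.88], [-0.31, 2.03], [-1.54, 1.56], [0.2, 2.42], [-1.41, 4.55], [0.19, 2.02], [-2.57, 2.57]. Speed limits (rad/s): [2.57, 2.57, 3.14, 3.14, 3.14, 3.14, 3.14].

INTERFACE

Orientations are given as a 3x3 rotation matrix whose columns are the frame's x, y, z axes.
In Python, from plant import robot, read_camera gives the robot as it stands.
- The arm moves only by the shell command python3 -m jog 'ROWS' [FORCE]. ROWS is JSON, a list of rows, each an object with "grip": the closure in counts, from 0 (fully open) to 255 (shut); "travel": the shift along the tool's x, y, z in cm, a list of three; "roll": the turn about the tool's z in rad. In form: [{"grip": grip, "travel": [x, y, z], "roll": roll}, ...]. A call has 1 to 20 rows; each row shifts and turns the pose as measured when the row begins, along the tool's axes as they then stand; what a row does not reach is not made up. A row lasts 1/8 s, in which the tool goes at most 62.5 mm and 10.7 degrees, less where a joint would pass 70% of its speed; a pose out of reach is approached as far as the arm can. A call is refused whole if a number of a shift passes 6.25 or a number of a turn 0.188, either way. A call with a gripper value outside its range is refused whole. The fingers move at their own pace and stop on an object; FORCE is the grip in N (left out, the last holds). Time passes only in rows, so rows that do not move let the fingers close. It gives the time, the measured TCP pose, the force and the opening at its end, in the units of the state.
- robot.sense(): the state, without advancing time (a new reading comes with each control period).
- read_camera(name): name is "side" or "top" or "wrist"; returns a dict with "color" (480x640x3 uint8, red, green, blue), "mtx" (3x3 intrinsics, pixels), "cam_to_world" (4x4, takes a point from camera to world coordinates). Camera axes: x right, y down, z forward; pixel columns grow to the right and rows downward; lengths in m; the calibration is good to about 2 mm. The wrist camera is an equidistant fisheye: a pixel r from the principal point sees the ray r / f radians off the axis. A picture is of the moment at which its call begins. There is no depth.
- robot.hand_in(): hands the job in, once; it reports no verdict.
The state is a dict: "clock": time; "q": joint angles; "qvel": joint speeds; "joint_torque": joint torques, N m; "tcp_pos": TCP position; "orientation": TCP orientation; "contact_force": force on the tool from outside, world axes, zero at the start; "moment": the same for the moment, N m; "gripper_width": opening from 0.0 (shut) to 1.0 (fully open).
Only numpy, scipy, OpenCV 4.12 (cv2) and the standard library are available. Lean on these libraries where they do the work, as an engineer would, in place of code of your own. Each camera call takes 0.05 s, during which the arm holds its last target.

TASK

Take the round wooden bar out of the stock rack through the mouth of its bay and lay it in the V supports of the sawing cradle, with one end up against the end stop, ready to be sawn to length. Let go of it there, and leave the other bars and the things on top of the rack where they are.

Things in the scene. Friction and masses are not known exactly. Their poses are not given: they have to be found in the camera images.
- round_bar_center (a point): the round wooden bar: plain cylinder 38 mm in diameter, 180 mm long, about 0.15 kg, same pale timber as the square and flat bars. Point: on its axis at mid-length; x runs along the bar, both ends alike. It starts in any one of the rack's three bays, along the rack's x, one end sticking 50 to 67 mm out of the mouth. Only its weight holds it; it can leave only through the mouth
- rack: stock rack screwed to the bench: low plywood box 252 mm wide (along its y), 64 mm high, closed at the back, sides and top. The open front faces its own -x: bars are drawn out that way. Origin at bench level, mid-width, 70 mm behind the plane of the mouths. All three bars stick out 50 to 67 mm; the bench is clear for 130 mm beyond their ends. Nothing stands on the front 55 mm of the roof
- mouth1 (a point): centre of the mouth of the rack's middle bay; axes as the rack's. Each bay is 52 mm wide, 50 mm high, 140 mm deep, its floor 5 mm above the bench, its roof from 55 to 64 mm. The point is 30 mm above the bench. The other two bays lie 80 mm to either side, with 28 mm battens between. Bars lie up to 5 mm off the middle of their bay
- cradle_home (a point): where the centre of the round bar is when fully home in the sawing cradle, 50 mm above the bench; the bar then lies along this point's x axis (z up) in two upright V supports, touching the end stop, whose flat face lies 90 mm from the point on the -x side and looks to +x. The bar's other end overhangs the second support by 25 mm
- cradle: sawing cradle of pale wood, screwed to the bench: base board 92 mm wide, 12 mm thick. Origin at bench level below the home point, same axes. Along x: stop -108 to -90 mm (72 mm high, 74 wide); V support -85 to -60; free gap over the base board -60 to +40; second V support, with a saw kerf, +40 to +65. Supports are 72 mm wide, 50 high; V open upwards, 45 degree slopes, its bottom at 23 mm height
- square_bar: square wooden bar, 38 x 38 x 180 mm, lying in another bay of the rack: leave it there. Origin at the centre of the bar; x along it
- flat_bar: flat wooden bar, 44 wide x 18 thick x 180 mm, lying in another bay of the rack: leave it there. Origin at the centre of the bar; x along it
- wax_tin: closed round metal tin, 68 mm across and 48 mm high, standing on the back part of the rack's roof; origin at the centre of its underside
- sanding_block: cork sanding block 62 x 100 x 30 mm, on the back part of the rack's roof; origin at the centre of its underside
Things that resemble listed ones, but are neither listed nor needed, are in the scene too. Leave any pink look-alike of the part that bears round_bar_center alone.

How it is judged:
On the way:
1. the round bar is drawn clear of the rack through the mouth (x of round_bar_center in the frame of rack below -0.158 m), for 0.1 s.
At the end, for the whole second after the job is handed in: The round bar lies in both V supports (its centre within 6 mm of home sideways and in height, its axis within 0.06 rad of the cradle's), one end within 6 mm of the stop's face (x of round_bar_center in the frame of cradle_home between -0.005 and 0.006 m and y of round_bar_center in the frame of cradle_home between -0.006 and 0.006 m and z of round_bar_center in the frame of cradle_home between -0.006 and 0.006 m and angle between the x axis of round_bar_center and the x axis of cradle_home, either way round below 0.06 rad); the robot touches nothing.
It fails at once if the square or the flat bar is shifted by more than 30 mm (distance of any of square_bar, flat_bar from where it was at the start of the episode above 0.03 m).
It fails at once if the tin or the sanding block on the rack is shifted by more than 30 mm (distance of any of wax_tin, sanding_block from where it was at the start of the episode above 0.03 m).
It also fails if it takes over 48 s, if anything falls off the work surface, if the arm or the gripper's body presses on something with over 40 N, if the wrist force passes 120 N, or if a joint passes its speed limit or range.

## Working session

There is one attempt and no reset: what is moved stays moved. The work goes in short steps, Python scripts to look and compute and a shell command to move; the robot and the scene stay as the last step left them, time stands still between calls to the robot, and variables do not carry over. Pictures are saved under pics/ and viewed, and the job is handed in when it is done.

```bash
mkdir -p pics; ls; python3 - <<'E'
from plant import robot, read_camera
import cv2,numpy as np
s=robot.sense();print(s['clock'],s['tcp_pos'],s['orientation'],s['gripper_width'])
for n in ['side','top','wrist']:
    d=read_camera(n);cv2.imwrite(f'pics/{n}0.png',d['color'][:,:,::-1]);print(n,d['mtx'].tolist(),np.round(d['cam_to_world'],4).tolist())
E
```

```text
pics
0.0 [0.24737722 0.60034331 0.23024509] [[-9.24636679e-01  3.80849493e-01 -8.21251257e-04]
 [ 3.80850369e-01  9.24634987e-01 -1.77104069e-03]
 [ 8.48576965e-05 -1.95034303e-03 -9.99998094e-01]] 0.9955594060312586
side [[611.3291361807192, 0.0, 306.1681416658167], [0.0, 611.3291361807192, 230.95816964169558], [0.0, 0.0, 1.0]] [[0.9416, -0.2015, 0.2698, 0.0638], [-0.3367, -0.5531, 0.7621, -0.9601], [-0.0043, -0.8084, -0.5886, 0.9411], [0.0, 0.0, 0.0, 1.0]]
top [[550.377041781111, 0.0, 334.60343073287663], [0.0, 550.377041781111, 250.1700493063678], [0.0, 0.0, 1.0]] [[0.0044, -0.9995, 0.0319, 0.4056], [-0.9999, -0.0038, 0.0166, 0.132], [-0.0164, -0.032, -0.9994, 1.1289], [0.0, 0.0, 0.0, 1.0]]
wrist [[371.64829954431775, 0.0, 319.83844353487854], [0.0, 371.64829954431775, 240.38379740970623], [0.0, 0.0, 1.0]] [[0.3805, 0.892, 0.2439, 0.1846], [0.9248, -0.3663, -0.1028, 0.6249], [-0.0024, 0.2647, -0.9643, 0.3719], [0.0, 0.0, 0.0, 1.0]]
```

View pics/side0.png

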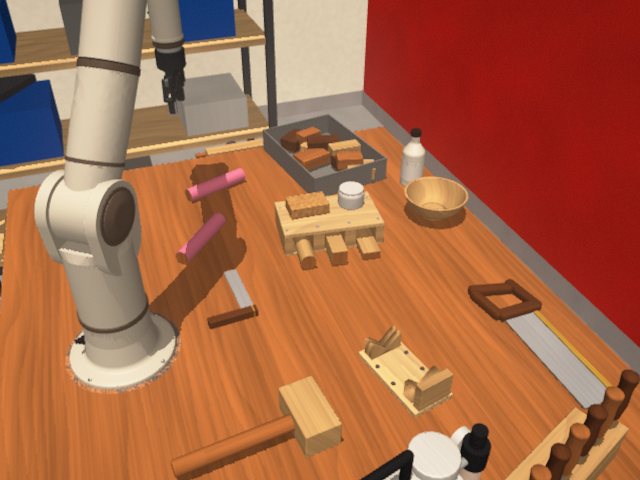

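View pics/top0.png

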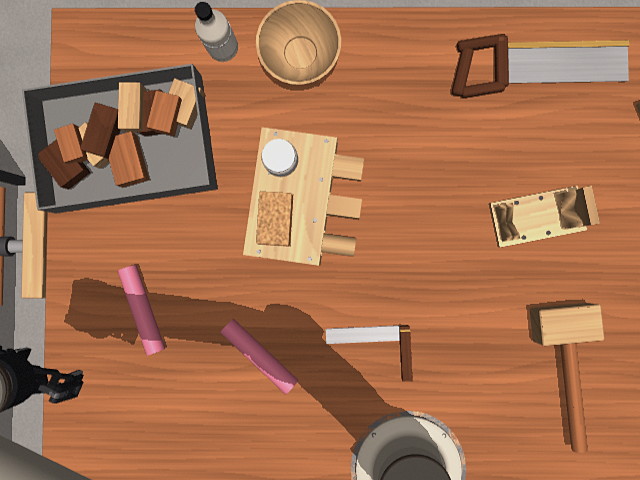

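View pics/wrist0.png

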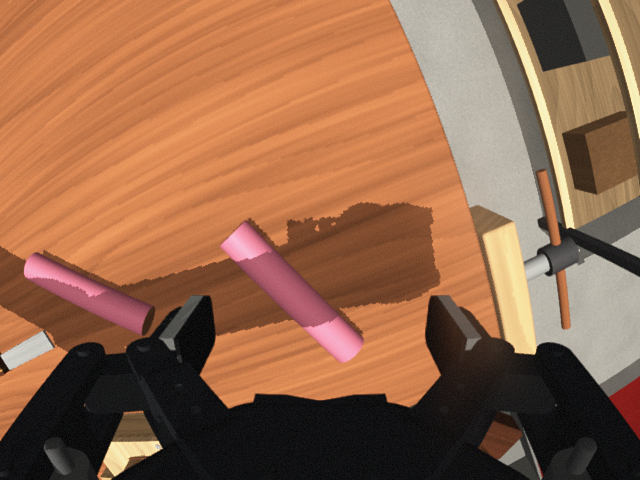

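```bash
python3 - <<'E'
import cv2
a=cv2.imread('pics/side0.png')[170:290,250:410];b=cv2.imread('pics/top0.png')[120:275,235:375]
cv2.imwrite('pics/c_side.png',cv2.resize(a,None,fx=5,fy=5,interpolation=2)[:600])
cv2.imwrite('pics/c_top.png',cv2.resize(b,None,fx=3.87,fy=3.87,interpolation=2)[:600])
c=cv2.imread('pics/top0.png')[175:255,480:610]
cv2.imwrite('pics/c_cr.png',cv2.resize(c,None,fx=6,fy=6,interpolation=2)[:600])
E
```

```text
(no output)
```

View pics/c_side.png

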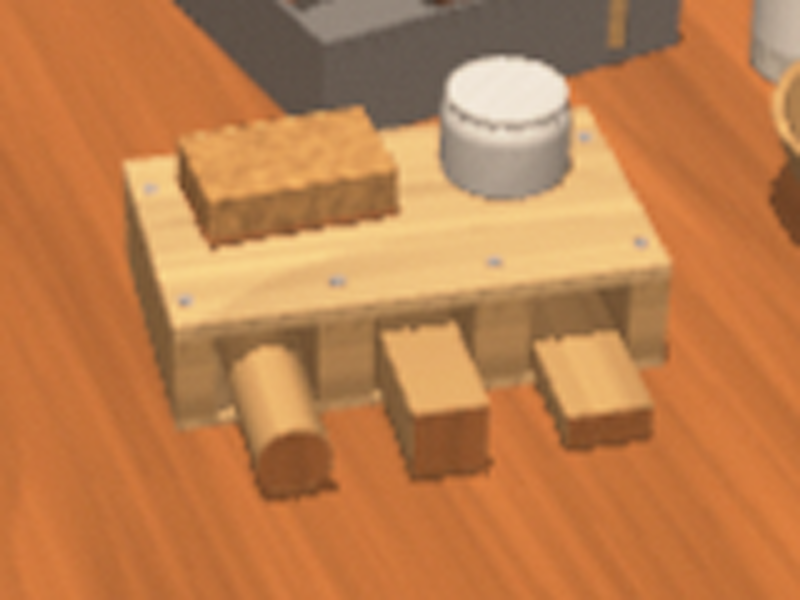

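View pics/c_top.png

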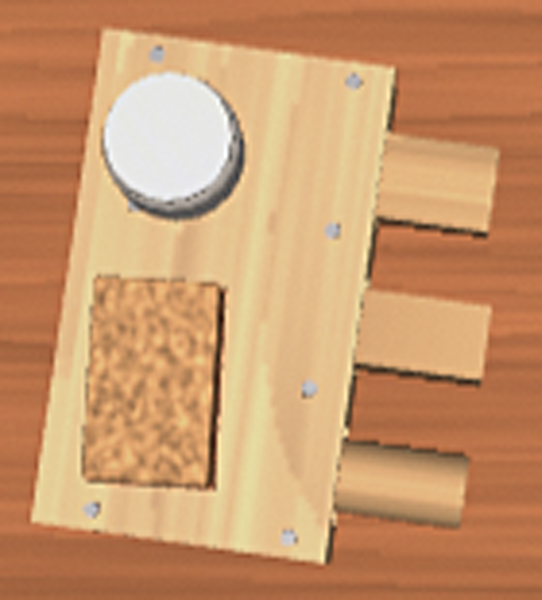

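View pics/c_cr.png

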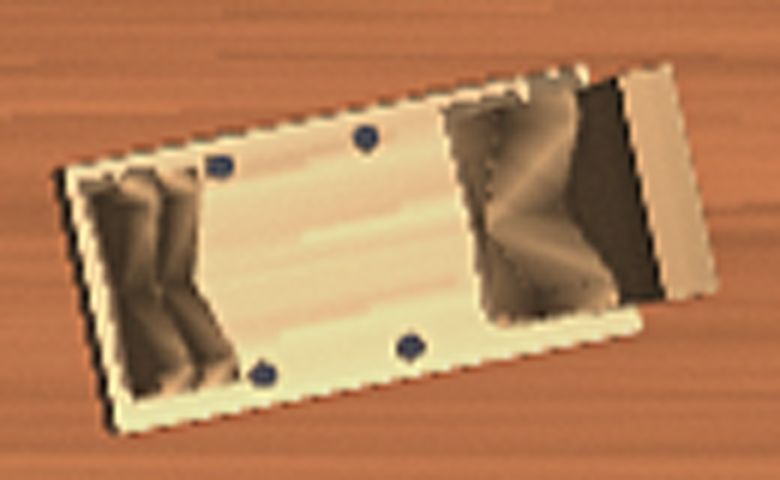

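Candidates, in the top image: round bar (339,244), square bar (344,207), flat bar (348,167), and the pink cylinders (140,310) and (258,355). The pale bar at (339,244) is the one with a round end face; the side crop shows that end at about (309,263). I'm choosing that one. The cradle's stop is at its right end (≈595,205), so the cradle's +x points to world +y.

```bash
python3 - <<'E'
import cv2
a=cv2.imread('pics/side0.png')[320:420,350:460]
cv2.imwrite('pics/c_crs.png',cv2.resize(a,None,fx=6,fy=6,interpolation=2)[:600])
E
```

```text
(no output)
```

View pics/c_crs.png

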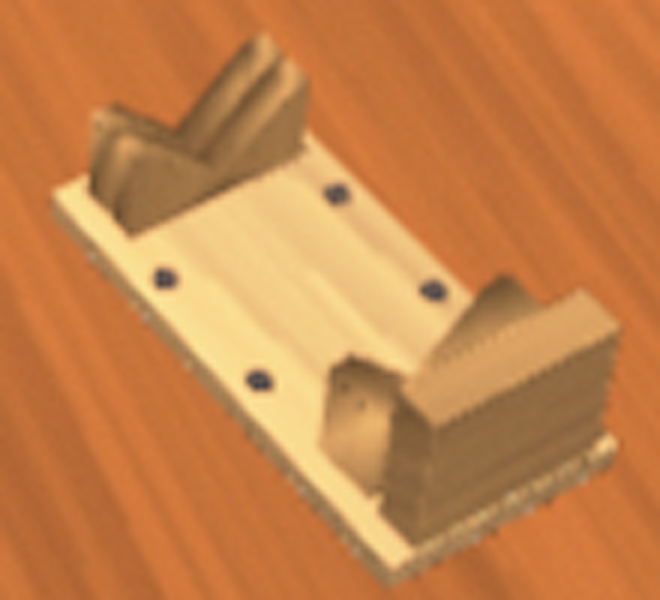

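```bash
cat > h.py <<'E'
import numpy as np,cv2
C={'side':(np.array([[611.329,0,306.168],[0,611.329,230.958],[0,0,1]]),np.array([[0.9416,-0.2015,0.2698,0.0638],[-0.3367,-0.5531,0.7621,-0.9601],[-0.0043,-0.8084,-0.5886,0.9411],[0,0,0,1]])),
'top':(np.array([[550.377,0,334.603],[0,550.377,250.17],[0,0,1]]),np.array([[0.0044,-0.9995,0.0319,0.4056],[-0.9999,-0.0038,0.0166,0.132],[-0.0164,-0.032,-0.9994,1.1289],[0,0,0,1]]))}
def proj(n,P,C=C):
    K,T=C[n];p=T[:3,:3].T@(np.asarray(P)-T[:3,3]);u=K@p;return u[:2]/u[2]
def onz(n,uv,z,C=C):
    K,T=C[n];d=T[:3,:3]@np.linalg.solve(K,[*uv,1.]);o=T[:3,3];return o+d*(z-o[2])/d[2]
def pose(p,L):
    c,s=np.cos(p[2]),np.sin(p[2]);return np.array([p[0]+c*L[0]-s*L[1],p[1]+s*L[0]+c*L[1],L[2]])
E
python3 - <<'E'
from h import *
from scipy.optimize import least_squares
t=lambda u,v,s,o:(u/s+o[0]-.0,v/s+o[1])
def fit(obs,p0):
    f=lambda p:np.concatenate([proj(n,pose(p,[p[3] if l[0]=='b0' else p[4] if l[0]=='b1' else l[0],l[1],l[2]]))-uv for n,uv,l in obs])
    for cams in (('top',),('side',),('top','side')):
        o=[x for x in obs if x[0] in cams]
        f=lambda p:np.concatenate([proj(n,pose(p,[p[3] if l[0]=='b0' else p[4] if l[0]=='b1' else l[0],l[1],l[2]]))-uv for n,uv,l in o])
        r=least_squares(f,p0,loss='soft_l1');print(cams,r.x.round(4),'res',np.round(r.fun,1).tolist())
    return r.x
T=lambda u,v:t(u,v,3.87,(235,120)); S=lambda u,v:t(u,v,5,(250,170))
rack=[('top',T(396,68),(-.07,-.126,.064)),('top',T(327,563),(-.07,.126,.064)),('top',T(103,30),('b1',-.126,.064)),('top',T(33,522),('b1',.126,.064)),
('side',S(178,333),(-.07,.126,.064)),('side',S(668,268),(-.07,-.126,.064)),('side',S(183,428),(-.07,.126,0)),('side',S(668,362),(-.07,-.126,0)),('side',S(127,160),('b1',.126,.064)),('side',S(585,107),('b1',-.126,.064))]
p=fit(rack,[.47,.25,1.45,0,.08])
T2=lambda u,v:t(u,v,6,(480,175)); S2=lambda u,v:t(u,v,6,(350,320))
cr=[('top',T2(620,75),(-.09,-.037,.072)),('top',T2(668,65),(-.108,-.037,.072)),('top',T2(715,292),(-.108,.037,.072)),('top',T2(663,300),(-.09,.037,.072)),
('top',T2(65,168),('b1',-.046,.012)),('top',T2(120,432),('b1',.046,.012)),('top',T2(645,325),('b0',.046,.012)),
('top',T2(197,172),(.04,-.036,.05)),('top',T2(237,378),(.04,.036,.05)),
('side',S2(400,378),(-.09,.037,.072)),('side',S2(432,423),(-.108,.037,.072)),('side',S2(618,328),(-.108,-.037,.072)),('side',S2(585,292),(-.09,-.037,.072)),
('side',S2(390,570),('b0',.046,.012)),('side',S2(55,195),('b1',.046,.012)),('side',S2(130,235),(.04,.036,.012)),('side',S2(305,150),(.04,-.036,.012))]
q=fit(cr,[.46,-.27,1.75,-.11,.07])
print('home axis',np.cos(q[2]),np.sin(q[2]))
# bar
B=[T(468,455),T(461,527),T(343,442),T(337,512)]
for b in B: print(onz('top',b,.024).round(4))
print('side end c',onz('side',S(295,463),.024).round(4))
E
```

```text
('top',) [0.5437 0.2314 1.4383 0.0171 0.0791] res [-0.0, -0.1, 0.0, 0.1, 0.1, -0.3, -0.1, 0.3]
('side',) [0.5463 0.2274 1.442  0.0234 0.0799] res [-0.1, -0.9, 1.6, -1.1, -0.5, 0.9, -0.2, 0.6, -0.7, 0.3, 0.6, -0.5]
('top', 'side') [0.5448 0.2303 1.4398 0.     0.0796] res [0.4, -0.7, 0.7, -0.4, 0.3, -0.8, 0.3, -0.2, -1.2, -1.5, 0.6, -1.5, -1.5, 0.3, -1.2, 0.2, -1.5, -0.2, -0.3, -0.8]
('top',) [ 0.5074 -0.2435  1.7696 -0.1095  0.0701] res [-0.9, -0.1, 0.4, -0.3, 0.6, -0.3, 0.0, 0.2, -0.0, -0.2, 0.0, 0.3, 0.1, 0.9, -0.7, -1.2, 0.2, 0.5]
('side',) [ 0.5091 -0.2461  1.7596 -0.1096  0.0685] res [-1.1, 0.9, -0.0, 0.3, 0.8, -0.5, -0.3, -1.0, 0.1, -0.1, 0.5, -0.4, 0.2, 0.2, -0.2, 0.7]
('top', 'side') [ 0.5083 -0.2447  1.7667 -0.1097  0.0705] res [-0.2, -0.5, 1.1, -0.6, 1.2, -0.6, 0.6, -0.1, 0.4, -0.8, 0.4, -0.2, 0.8, 0.6, -0.0, -1.7, 0.8, 0.0, -1.5, 0.4, -0.4, -0.3, 0.2, -1.2, -0.9, -1.7, -0.2, -0.6, -0.8, -1.2, -0.5, -0.1, -1.1, 0.3]
home axis -0.1946655813849866 0.9808696709675783
[0.4664 0.1076 0.024 ]
[0.429  0.1111 0.024 ]
[0.4729 0.1726 0.024 ]
[0.4365 0.1755 0.024 ]
side end c [0.4474 0.1046 0.024 ]
```

```bash
python3 -m jog '[{"grip":70,"travel":[0,0,0],"roll":0.187},{"grip":70,"travel":[0,0,0],"roll":0.187},{"grip":70,"travel":[0,0,0],"roll":0.187},{"grip":70,"travel":[0,0,0],"roll":0.187},{"grip":70,"travel":[0,0,0],"roll":0.187},{"grip":70,"travel":[0,0,0],"roll":0.187},{"grip":70,"travel":[0,0,0],"roll":0.187},{"grip":70,"travel":[0,0,0],"roll":0}]' 60
cat > st.py <<'E'
from plant import robot
import numpy as np,sys
s=robot.sense();R=np.array(s['orientation']);p=np.array(s['tcp_pos'])
print(s['clock'],p.round(4),'F',np.round(s['contact_force'],1),'w',round(s['gripper_width']*85,1),'q',np.round(s['q'],2))
print('yaw of tool x',np.arctan2(R[1,0],R[0,0]).round(4),'z',R[:,2].round(3))
if len(sys.argv)>3:
    t=np.array(list(map(float,sys.argv[1:4])));print('to target tool cm',(R.T@(t-p)*100).round(2))
    if len(sys.argv)>4: print('roll',-(float(sys.argv[4])-np.arctan2(R[1,0],R[0,0])))
E
python3 st.py .4535 .1526 .12 1.4398
```

```text
clock: 1.15
tcp_pos: [0.2465, 0.598, 0.2266]
orientation: [[0.136, 0.991, -0.004], [0.991, -0.136, -0.008], [-0.008, -0.003, -1.0]]
contact_force: [-0.8, 0.7, -0.2]
gripper_width: 0.725
1.15 [0.2465 0.598  0.2266] F [-0.8  0.7 -0.2] w 61.7 q [-1.11  0.48 -0.16  1.56  0.08  1.12 -1.42]
yaw of tool x 1.4344 z [-0.004 -0.008 -1.   ]
to target tool cm [-41.22  26.59  10.93]
roll -0.005446625067693001
```

```bash
python3 -m jog '[{"grip":70,"travel":[-4.3,2.7,0],"roll":0},{"grip":70,"travel":[-4.3,2.7,0],"roll":0},{"grip":70,"travel":[-4.3,2.7,0],"roll":0},{"grip":70,"travel":[-4.3,2.7,0],"roll":0},{"grip":70,"travel":[-4.3,2.7,0],"roll":0},{"grip":70,"travel":[-4.3,2.7,0],"roll":0},{"grip":70,"travel":[-4.3,2.7,0],"roll":0},{"grip":70,"travel":[-4.3,2.7,0],"roll":0},{"grip":70,"travel":[-4.3,2.7,0],"roll":0},{"grip":70,"travel":[0,0,0],"roll":0}]' >/dev/null
python3 st.py .4535 .1526 .12 1.4398
```

```text
2.4 [0.4474 0.1729 0.2277] F [-0.4  0.4  0.2] w 62.0 q [-0.48  0.17  0.06  1.98 -0.    1.   -0.51]
yaw of tool x 1.4819 z [-0.003 -0.008 -1.   ]
to target tool cm [-1.88  0.81 10.78]
roll 0.04207640923322953
```

```bash
python3 -m jog '[{"grip":70,"travel":[-1.9,0.8,3.5],"roll":0.042},{"grip":70,"travel":[0,0,3.5],"roll":0},{"grip":70,"travel":[0,0,3],"roll":0},{"grip":70,"travel":[0,0,0],"roll":0}]' >/dev/null
python3 st.py .4535 .1526 .006 1.4398
python3 - <<'E'
from plant import read_camera
import cv2
for n in ['wrist','side']:
    d=read_camera(n);cv2.imwrite(f'pics/{n}1.png',d['color'][:,:,::-1])
E
```

```text
2.9 [0.4536 0.1555 0.1263] F [-0.6  0.9  0.5] w 61.8 q [-0.45  0.31  0.07  2.07 -0.02  0.76 -0.48]
yaw of tool x 1.4544 z [-0.001 -0.005 -1.   ]
to target tool cm [-0.22  0.03 12.03]
roll 0.014636282840474912
```

View pics/wrist1.png

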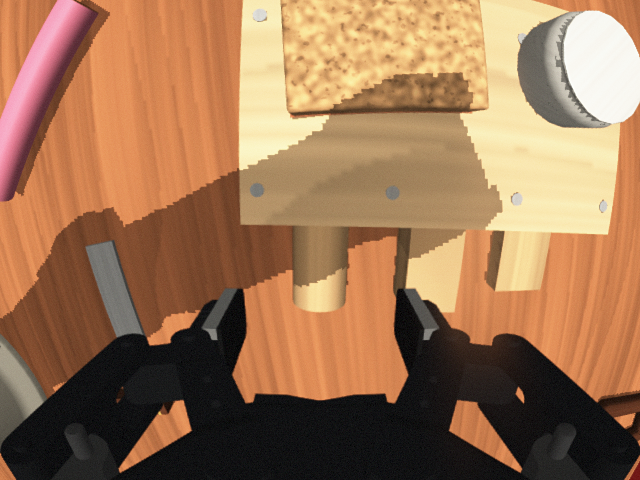

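View pics/side1.png

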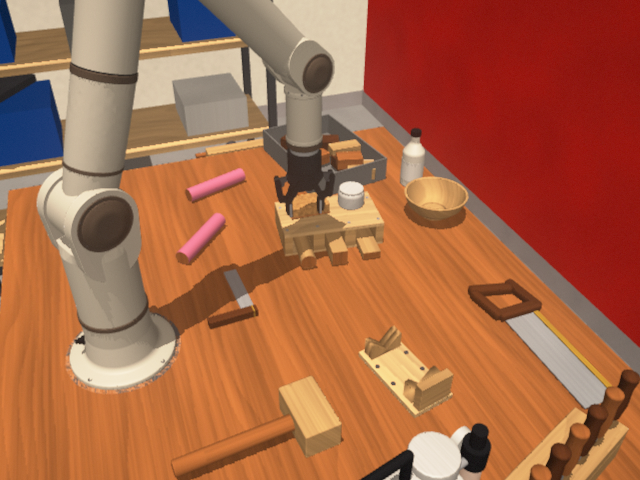

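The wrist view shows the round bar centred between the jaws: axis at u≈320, end at v≈310, and the jaw tips at u≈240 and 398. The roof's front is clear, so I'm descending.

```bash
python3 -m jog '[{"grip":70,"travel":[-0.2,0,4],"roll":0.015},{"grip":70,"travel":[0,0,4],"roll":0},{"grip":70,"travel":[0,0,2],"roll":0},{"grip":70,"travel":[0,0,1],"roll":0},{"grip":70,"travel":[0,0,0],"roll":0}]' >/dev/null
python3 st.py .4535 .1526 .004 1.4398
```

```text
3.625 [0.4645 0.1603 0.0243] F [-0.2  0.7  0.1] w 61.3 q [-0.43  0.51  0.05  2.11 -0.05  0.51 -0.47]
yaw of tool x 1.4459 z [ 0.02   0.005 -1.   ]
to target tool cm [-0.92 -1.04  2.  ]
roll 0.006075567313332364
```

```bash
python3 -m jog '[{"grip":70,"travel":[-0.9,-1.0,0],"roll":0.0},{"grip":70,"travel":[0,0,0],"roll":0}]' >/dev/null
python3 st.py .4535 .1526 .004 1.4398
```

```text
3.875 [0.454  0.1527 0.0259] F [-0.4  0.1 -0.2] w 61.7 q [-0.43  0.49  0.05  2.14 -0.05  0.5  -0.46]
yaw of tool x 1.4463 z [ 0.022  0.006 -1.   ]
to target tool cm [-0.03 -0.09  2.19]
roll 0.006530649493222684
```

```bash
python3 -m jog '[{"grip":70,"travel":[0,-0.1,0.8],"roll":0.006},{"grip":70,"travel":[0,-0.1,0.8],"roll":0},{"grip":70,"travel":[0,0,0],"roll":0}]' >/dev/null
python3 st.py .4535 .1526 .004 1.4398
```

```text
4.25 [0.453  0.1534 0.0099] F [ 0.1  0.5 -1.1] w 61.8 q [-0.43  0.52  0.05  2.14 -0.05  0.46 -0.47]
yaw of tool x 1.4398 z [ 0.025  0.007 -1.   ]
to target tool cm [-0.08  0.04  0.59]
roll 2.1182004662501086e-05
```

```bash
python3 -m jog '[{"grip":70,"travel":[-0.1,0,0.6],"roll":0},{"grip":140,"travel":[0,0,0],"roll":0},{"grip":255,"travel":[0,0,0],"roll":0},{"grip":255,"travel":[0,0,0],"roll":0},{"grip":255,"travel":[0,0,0],"roll":0},{"grip":255,"travel":[0,0,0],"roll":0}]' 60 >/dev/null
python3 st.py .4535 .1526 .004 1.4398
python3 - <<'E'
from plant import read_camera
import cv2
for n in ['wrist']:
    d=read_camera(n);cv2.imwrite(f'pics/{n}2.png',d['color'][:,:,::-1])
E
```

```text
5.0 [0.4533 0.1526 0.0035] F [-0.4 -0.8  0.1] w 36.4 q [-0.42  0.53  0.05  2.14 -0.05  0.44 -0.47]
yaw of tool x 1.4401 z [ 0.025  0.007 -1.   ]
to target tool cm [ 0.01  0.02 -0.05]
roll 0.0003288783830901476
```

View pics/wrist2.png

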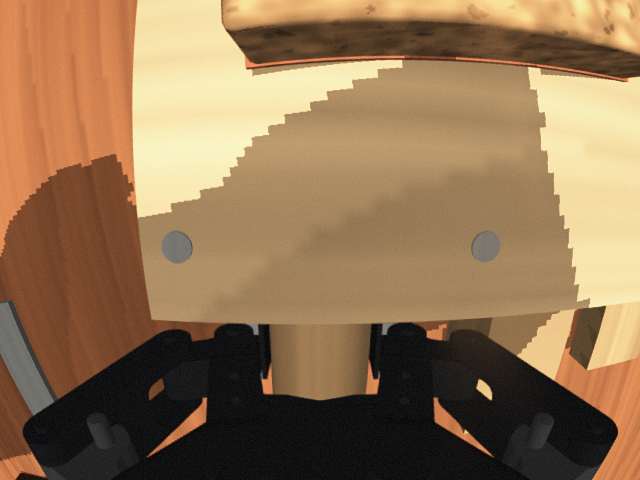

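The bar is gripped (36 mm reading). Now drawing it out along tool -x.

```bash
python3 -m jog '[{"grip":255,"travel":[0,0,-0.4],"roll":0},{"grip":255,"travel":[-1.5,0,0],"roll":0},{"grip":255,"travel":[-1.5,0,0],"roll":0},{"grip":255,"travel":[0,0,0],"roll":0}]' 80 >/dev/null
python3 st.py .434 .004 .009 1.4398
```

```text
5.55 [0.4482 0.1194 0.007 ] F [ 0.8  0.3 -1.7] w 35.8 q [-0.36  0.51  0.05  2.18 -0.05  0.43 -0.41]
yaw of tool x 1.4391 z [ 0.023  0.006 -1.   ]
to target tool cm [-11.63   0.12  -0.3 ]
roll -0.0006813647600196759
```

```bash
python3 -m jog '[{"grip":255,"travel":[-3,0.1,-0.3],"roll":0},{"grip":255,"travel":[-3,0,0],"roll":0},{"grip":255,"travel":[-3,0,0],"roll":0},{"grip":255,"travel":[-2.7,0,0],"roll":0},{"grip":255,"travel":[0,0,0],"roll":0}]' 80 >/dev/null
python3 st.py .434 .004 .009 1.4398
```

```text
6.175 [ 4.342e-01 -1.000e-04  9.100e-03] F [-0.3 -0.1 -1.8] w 36.0 q [-0.08  0.47  0.02  2.24 -0.04  0.4  -0.15]
yaw of tool x 1.438 z [ 0.025  0.007 -1.   ]
to target tool cm [ 0.4  -0.08  0.01]
roll -0.0017737302008482558
```

```bash
python3 -m jog '[{"grip":255,"travel":[0,0,-3],"roll":0},{"grip":255,"travel":[0,0,-3],"roll":0},{"grip":255,"travel":[0,0,-3],"roll":0},{"grip":255,"travel":[0,0,-3],"roll":0},{"grip":255,"travel":[0,0,0],"roll":0}]' 80 >/dev/null
python3 st.py .5 -.15 .13 1.7667
python3 - <<'E'
from plant import read_camera
import cv2
for n in ['wrist','side','top']:
    d=read_camera(n);cv2.imwrite(f'pics/{n}3.png',d['color'][:,:,::-1])
E
```

```text
6.8 [0.4315 0.0026 0.1322] F [ 1.   0.7 -1.5] w 35.7 q [-0.1   0.21  0.04  2.2  -0.02  0.71 -0.17]
yaw of tool x 1.4408 z [ 0.025  0.009 -1.   ]
to target tool cm [-14.24   8.77   0.26]
roll -0.3259174130545939
```

View pics/wrist3.png

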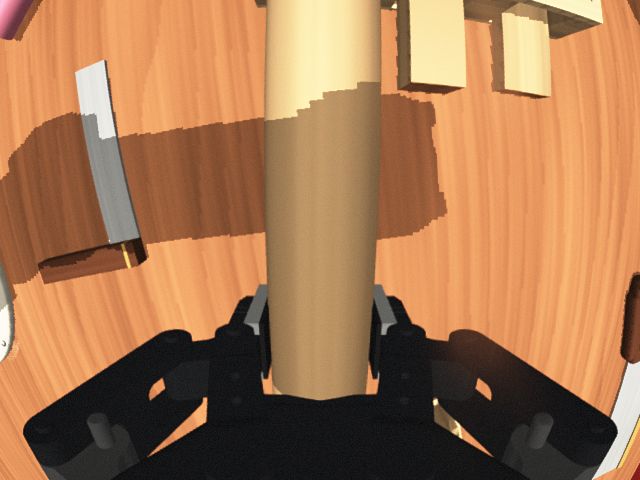

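View pics/side3.png

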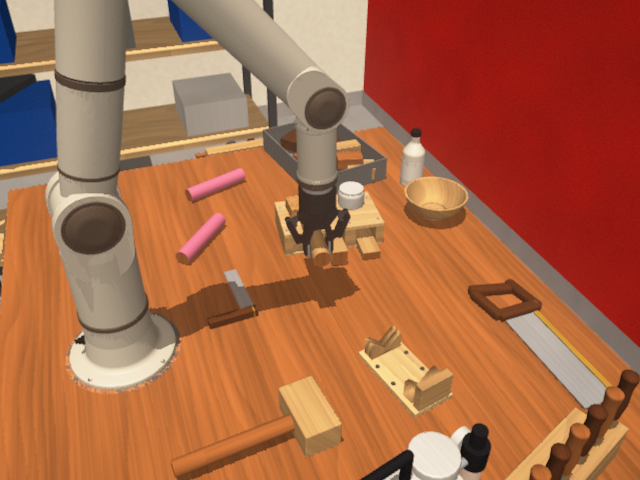

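View pics/top3.png

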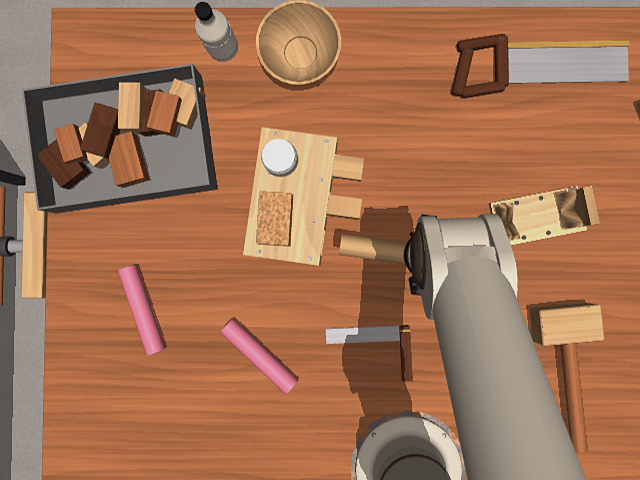

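The picture shows the bar out of the rack and held straight in the jaws (axis at u≈322). The square and flat bars, tin and block haven't moved. Next I check the pitch of the bar in the grip from its silhouette.

```bash
cat > pitch.py <<'E'
from plant import robot, read_camera
import numpy as np,cv2,sys
from scipy.optimize import least_squares
d=read_camera('wrist');s=robot.sense()
K=d['mtx'];T=d['cam_to_world'];p=np.array(s['tcp_pos']);R=np.array(s['orientation'])
img=d['color'];cv2.imwrite('pics/'+sys.argv[1]+'.png',img[:,:,::-1])
g=cv2.GaussianBlur(cv2.cvtColor(img,cv2.COLOR_RGB2LAB)[:,:,2:3].astype(np.float32),(5,5),0).reshape(480,640)
g=np.abs(cv2.Sobel(cv2.GaussianBlur(img,(5,5),0).astype(np.float32),cv2.CV_32F,1,0).sum(2)) if False else np.abs(cv2.Sobel(cv2.GaussianBlur(img,(5,5),0).astype(np.float32),cv2.CV_32F,1,0)).sum(2)
def ray(u,v):
    x=(u-K[0,2])/K[0,0];y=(v-K[1,2])/K[1,1];r=np.hypot(x,y);return T[:3,:3]@np.array([x/r*np.sin(r),y/r*np.sin(r),np.cos(r)])
rays=[];px=[]
for v in range(10,260,8):
    l=245+np.argmax(g[v,245:295]);r=345+np.argmax(g[v,345:400]);px.append((v,l,r));rays+=[ray(l,v),ray(r,v)]
rays=np.array(rays);o=T[:3,3]
def f(a): # offset along tool y, z(from tcp, tool frame), yaw, pitch
    c=p+R@np.array([0,a[0],a[1]]);ax=R@np.array([1,a[2],a[3]]);ax/=np.linalg.norm(ax)
    n=np.cross(rays,ax);n/=np.linalg.norm(n,axis=1)[:,None]
    return (np.abs(n@(c-o))-.019)*1000
r=least_squares(f,[0,-.02,0,0],loss='soft_l1',f_scale=.5)
print(px[::6]);print('y,z off mm',r.x[:2]*1000,'yaw,pitch(+ = toward tool z, droop)',r.x[2:],'rms',np.sqrt(np.mean(r.fun**2)))
E
python3 pitch.py wrist4
```

```text
[(10, np.int64(269), np.int64(381)), (58, np.int64(264), np.int64(381)), (106, np.int64(263), np.int64(381)), (154, np.int64(265), np.int64(380)), (202, np.int64(267), np.int64(378)), (250, np.int64(265), np.int64(376))]
y,z off mm [ -0.51140303 -18.46715893] yaw,pitch(+ = toward tool z, droop) [0.01344088 0.02743541] rms 0.3500242718887584
```

```bash
python3 -m jog '[{"grip":255,"travel":[-4,1,-0.5],"roll":-0.11},{"grip":255,"travel":[-4,1,-0.5],"roll":-0.11},{"grip":255,"travel":[-4,1,0],"roll":-0.11},{"grip":255,"travel":[0,0,0],"roll":0}]' 80 >/dev/null
python3 st.py .5149 -.278 .13 1.7667
```

```text
7.5 [ 0.4542 -0.1197  0.1335] F [-0.5 -0.2 -2.6] w 36.1 q [ 0.16  0.28  0.06  2.1  -0.04  0.76  0.46]
yaw of tool x 1.7846 z [ 0.009  0.009 -1.   ]
to target tool cm [-16.76   2.57   0.26]
roll 0.017887556595090004
```

```bash
python3 -m jog '[{"grip":255,"travel":[-4,0.6,-0.3],"roll":0.018},{"grip":255,"travel":[-4,0.6,0],"roll":0},{"grip":255,"travel":[-4,0.6,0],"roll":0},{"grip":255,"travel":[-3.5,0.6,0],"roll":0},{"grip":255,"travel":[0,0,0],"roll":0}]' 80 >/dev/null
python3 st.py .5149 -.278 .11 1.7667
```

```text
8.125 [ 0.5063 -0.2639  0.1272] F [-0.8  0.8 -1.9] w 35.5 q [ 0.36  0.46  0.11  1.85 -0.08  0.85  0.7 ]
yaw of tool x 1.7668 z [-0.004  0.017 -1.   ]
to target tool cm [-1.58  0.57  1.69]
roll 0.00014790941609033048
```

```bash
python3 -m jog '[{"grip":255,"travel":[-1.5,0.6,1],"roll":0.0},{"grip":255,"travel":[0,0,1],"roll":0},{"grip":255,"travel":[0,0,0],"roll":0}]' 80 >/dev/null
python3 st.py .5149 -.278 .09 1.7667
python3 pitch.py wrist5
python3 - <<'E'
from plant import read_camera
import cv2
for n in ['side','top']:
    d=read_camera(n);im=d['color'][:,:,::-1];cv2.imwrite(f'pics/{n}5.png',im)
    c=im[270:430,310:480] if n=='side' else im[140:290,440:620]
    cv2.imwrite(f'pics/{n}5c.png',cv2.resize(c,None,fx=3.7,fy=3.7,interpolation=2))
E
```

```text
8.5 [ 0.5129 -0.2708  0.1025] F [-0.4 -0.  -1.2] w 36.0 q [ 0.37  0.51  0.11  1.83 -0.09  0.83  0.72]
yaw of tool x 1.7687 z [-0.011  0.023 -1.   ]
to target tool cm [-0.77  0.06  1.23]
roll 0.0020284957024132577
[(10, np.int64(268), np.int64(380)), (58, np.int64(267), np.int64(381)), (106, np.int64(249), np.int64(394)), (154, np.int64(264), np.int64(394)), (202, np.int64(264), np.int64(393)), (250, np.int64(262), np.int64(383))]
y,z off mm [  1.46384524 -47.33119462] yaw,pitch(+ = toward tool z, droop) [-0.01295454  0.293881  ] rms 1.5323425940767719
```

View pics/wrist5.png

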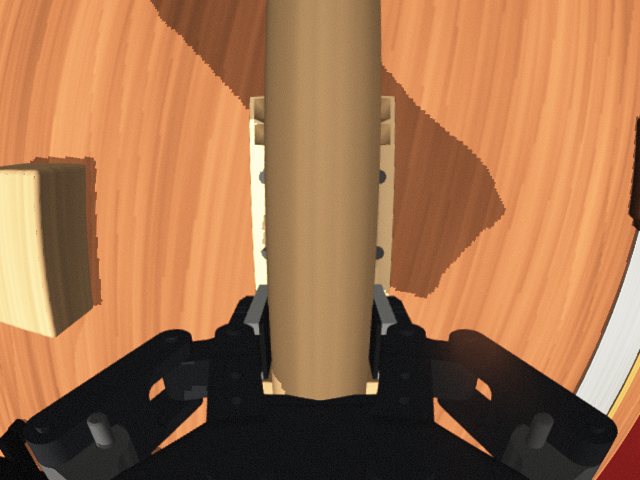

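View pics/side5c.png

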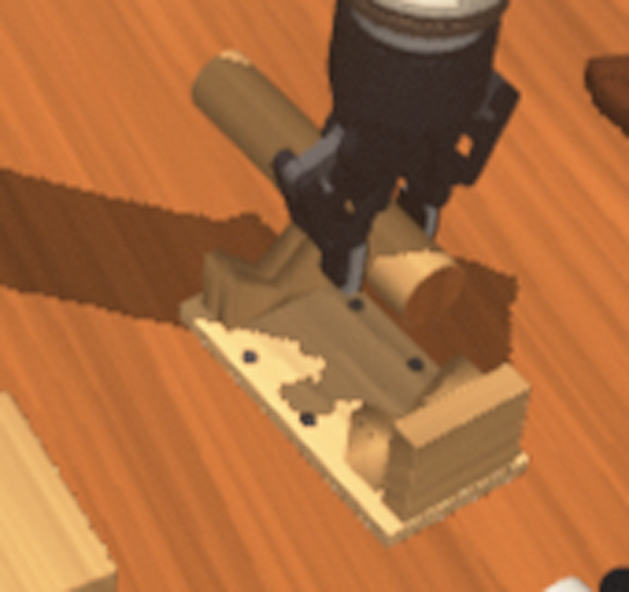

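View pics/top5c.png

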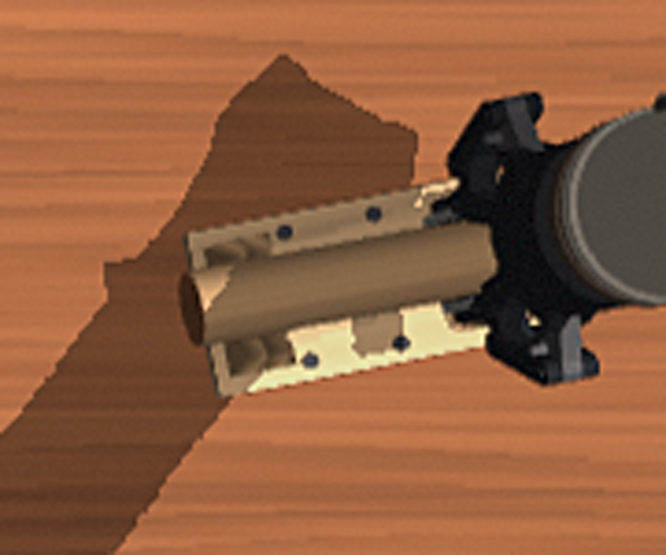

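The wrist view has the bar (u≈323) centred over the base board, whose edges are at u≈250 and 394. The side view shows the bar's end short of the stop. That last pitch fit isn't valid because it latched onto the board's edges. Lowering in stages.

```bash
python3 -m jog '[{"grip":255,"travel":[-0.6,0,1.5],"roll":0.0},{"grip":255,"travel":[-0.2,0,1.5],"roll":0},{"grip":255,"travel":[0,0,1.5],"roll":0},{"grip":255,"travel":[0,0,0],"roll":0}]' 80 >/dev/null
python3 st.py .5149 -.278 .035 1.7667
```

```text
9.15 [ 0.5153 -0.2792  0.0562] F [ 0.3  0.8 -1.8] w 35.8 q [ 0.39  0.59  0.1   1.83 -0.1   0.74  0.74]
yaw of tool x 1.7687 z [-0.007  0.021 -1.   ]
to target tool cm [ 0.08 -0.01  2.12]
roll 0.001982777949805836
```

```bash
python3 -m jog '[{"grip":255,"travel":[0.1,0,0.8],"roll":0.0},{"grip":255,"travel":[0.1,0,0.8],"roll":0},{"grip":255,"travel":[0,0,0.3],"roll":0},{"grip":255,"travel":[0,0,0],"roll":0}]' 80 >/dev/null
python3 st.py .5149 -.278 .0295 1.7667
```

```text
9.65 [ 0.5151 -0.2767  0.0361] F [ 0.1 -0.8 -1.9] w 35.9 q [ 0.39  0.62  0.09  1.84 -0.11  0.7   0.74]
yaw of tool x 1.7688 z [-0.007  0.021 -1.   ]
to target tool cm [-0.14 -0.05  0.66]
roll 0.002124985040795613
```

```bash
python3 -m jog '[{"grip":255,"travel":[0,0,0.3],"roll":0.0},{"grip":255,"travel":[0,0,0.2],"roll":0},{"grip":255,"travel":[0,0,0],"roll":0}]' 80 >/dev/null
python3 st.py .5149 -.278 .0295 1.7667
python3 - <<'E'
from plant import read_camera
import cv2
for n in ['side']:
    d=read_camera(n);im=d['color'][:,:,::-1]
    c=im[270:430,310:480]
    cv2.imwrite(f'pics/{n}6c.png',cv2.resize(c,None,fx=3.7,fy=3.7,interpolation=2))
E
```

```text
10.025 [ 0.5157 -0.2769  0.0314] F [ 0.4  0.6 -0.5] w 35.9 q [ 0.39  0.62  0.09  1.84 -0.11  0.69  0.74]
yaw of tool x 1.7688 z [-0.006  0.02  -1.   ]
to target tool cm [-0.1  -0.1   0.19]
roll 0.002109731704417639
```

View pics/side6c.png

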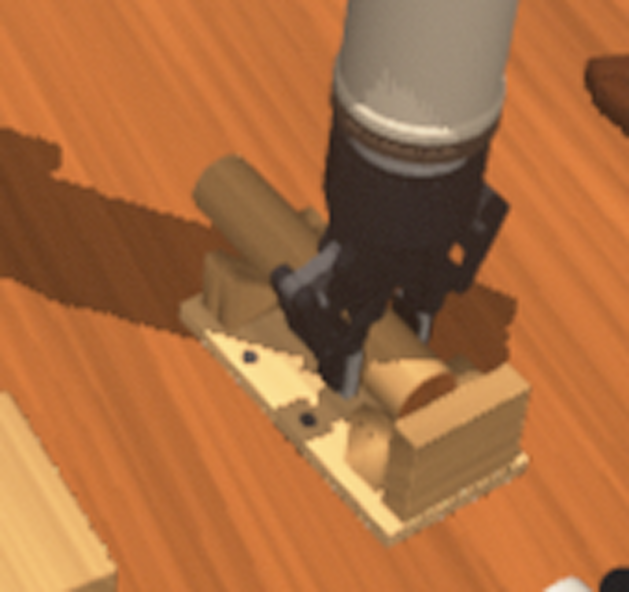

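The bar's end is now just short of the stop, with its weight partly on the V. Sliding towards the stop in small steps.

```bash
python3 -m jog '[{"grip":255,"travel":[-0.5,0,0],"roll":0.0},{"grip":255,"travel":[0,0,0],"roll":0}]' 80 >/dev/null
python3 st.py .5169 -.2879 .0295 1.7667;  python3 -m jog '[{"grip":255,"travel":[-0.3,0,0],"roll":0.0},{"grip":255,"travel":[0,0,0],"roll":0}]' 80 >/dev/null
python3 st.py .5169 -.2879 .0295 1.7667
```

```text
10.325 [ 0.5169 -0.2825  0.0317] F [ 0.2 -0.3 -1.2] w 36.1 q [ 0.39  0.63  0.09  1.84 -0.11  0.7   0.75]
yaw of tool x 1.7686 z [-0.005  0.019 -1.   ]
to target tool cm [-0.54 -0.11  0.21]
roll 0.0019275470022095398
10.575 [ 0.5176 -0.2859  0.0317] F [ 0.5  0.6 -1.8] w 36.1 q [ 0.4   0.63  0.09  1.83 -0.11  0.7   0.75]
yaw of tool x 1.7684 z [-0.005  0.019 -1.   ]
to target tool cm [-0.19 -0.11  0.21]
roll 0.0016869479360623885
```

```bash
python3 -m jog '[{"grip":255,"travel":[-0.2,0,0.1],"roll":0.0},{"grip":255,"travel":[0,0,0],"roll":0}]' 80 >/dev/null
python3 st.py .5169 -.2879 .0295 1.7667;  python3 -m jog '[{"grip":255,"travel":[-0.2,0,0],"roll":0.0},{"grip":255,"travel":[0,0,0],"roll":0}]' 80 >/dev/null
python3 st.py .5169 -.2879 .0295 1.7667
```

```text
10.825 [ 0.5178 -0.2879  0.0306] F [-0.7 -0.  -0.9] w 35.8 q [ 0.4   0.63  0.09  1.83 -0.11  0.7   0.76]
yaw of tool x 1.7685 z [-0.005  0.019 -1.   ]
to target tool cm [ 0.02 -0.09  0.11]
roll 0.0018001711573085721
11.075 [ 0.5181 -0.2899  0.0304] F [ 0.3  0.3 -0.7] w 36.0 q [ 0.4   0.64  0.09  1.82 -0.11  0.7   0.76]
yaw of tool x 1.7686 z [-0.006  0.02  -1.   ]
to target tool cm [ 0.22 -0.08  0.1 ]
roll 0.0019324409355663263
```

```bash
python3 -m jog '[{"grip":255,"travel":[-0.15,0,0],"roll":0.0},{"grip":255,"travel":[0,0,0],"roll":0}]' 80 >/dev/null
python3 st.py .5169 -.2879 .0295 1.7667|head -1;  python3 -m jog '[{"grip":255,"travel":[-0.15,0,0],"roll":0.0},{"grip":255,"travel":[0,0,0],"roll":0}]' 80 >/dev/null
python3 st.py .5169 -.2879 .0295 1.7667
python3 - <<'E'
from plant import read_camera
import cv2
for n in ['side']:
    d=read_camera(n);im=d['color'][:,:,::-1]
    c=im[340:430,390:480]
    cv2.imwrite(f'pics/{n}7c.png',cv2.resize(c,None,fx=6,fy=6,interpolation=2))
E
```

```text
11.325 [ 0.5182 -0.2904  0.0304] F [-0.2  0.2 -1. ] w 36.0 q [ 0.41  0.64  0.09  1.82 -0.11  0.7   0.76]
11.575 [ 0.5182 -0.2903  0.0302] F [-0.4  0.4 -1.6] w 36.0 q [ 0.41  0.64  0.09  1.82 -0.11  0.71  0.76]
yaw of tool x 1.7703 z [-0.008  0.023 -1.   ]
to target tool cm [ 0.26 -0.08  0.08]
roll 0.0036168889244272417
```

View pics/side7c.png

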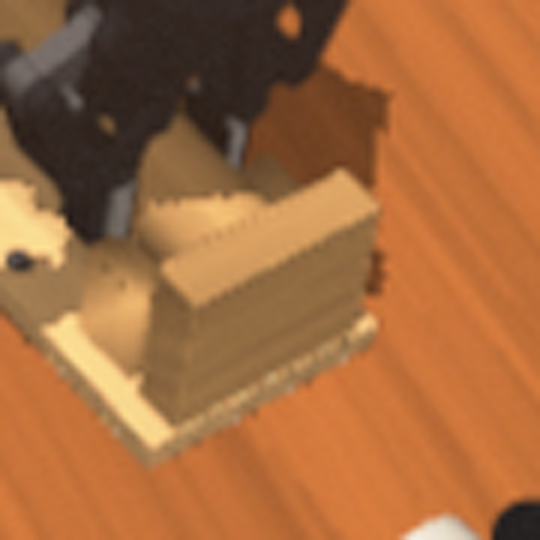

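```bash
python3 -m jog '[{"grip":255,"travel":[-0.3,0,0],"roll":0.0}]' 80
python3 st.py .5169 -.2879 .0295 1.7667
```

```text
clock: 11.75
tcp_pos: [0.5181, -0.2905, 0.0301]
orientation: [[-0.199, 0.98, -0.01], [0.98, 0.199, 0.027], [0.029, -0.005, -1.0]]
contact_force: [-5.1, 11.8, 8.4]
gripper_width: 0.426
11.75 [ 0.5181 -0.2905  0.0301] F [-5.1 11.8  8.4] w 36.2 q [ 0.41  0.64  0.09  1.81 -0.11  0.71  0.77]
yaw of tool x 1.7715 z [-0.01   0.027 -1.   ]
to target tool cm [ 0.27 -0.06  0.07]
roll 0.0047760276985988614
```

The push meets 12 N from the stop, so the bar's end is against it. Relaxing, opening and rising.

```bash
python3 -m jog '[{"grip":255,"travel":[0,0,0],"roll":0.0},{"grip":130,"travel":[0,0,0],"roll":0},{"grip":90,"travel":[0,0,0],"roll":0},{"grip":60,"travel":[0,0,0],"roll":0},{"grip":60,"travel":[0,0,0],"roll":0}]' 80 >/dev/null
python3 st.py;  python3 -m jog '[{"grip":60,"travel":[0,0,-1],"roll":0.0},{"grip":60,"travel":[0,0,-2],"roll":0},{"grip":60,"travel":[0,0,-4],"roll":0},{"grip":60,"travel":[0,0,-5],"roll":0},{"grip":60,"travel":[0,0,0],"roll":0}]' 80 >/dev/null
python3 st.py
```

```text
12.375 [ 0.5184 -0.2918  0.0303] F [-1.3  2.1 -0.1] w 64.7 q [ 0.41  0.64  0.09  1.81 -0.11  0.71  0.77]
yaw of tool x 1.7704 z [-0.009  0.026 -1.   ]
13.0 [ 0.5217 -0.2976  0.16  ] F [ 0.1 -0.1  0.2] w 65.4 q [ 0.4   0.46  0.11  1.75 -0.08  0.95  0.75]
yaw of tool x 1.7691 z [-0.002  0.021 -1.   ]
```

```bash
python3 -m jog '[{"grip":60,"travel":[-4,0,-4],"roll":0.0},{"grip":60,"travel":[-5,0,-2],"roll":0},{"grip":60,"travel":[-5,0,0],"roll":0},{"grip":60,"travel":[-5,0,0],"roll":0},{"grip":60,"travel":[0,0,0],"roll":0}]' >/dev/null
python3 st.py
python3 - <<'E'
from plant import read_camera
import cv2
for n in ['side','top']:
    d=read_camera(n);im=d['color'][:,:,::-1];cv2.imwrite(f'pics/{n}8.png',im)
    c=im[310:430,340:470] if n=='side' else im[165:265,480:610]
    cv2.imwrite(f'pics/{n}8c.png',cv2.resize(c,None,fx=5,fy=5,interpolation=2))
E
```

```text
13.625 [ 0.5602 -0.4886  0.2215] F [-0.7 -0.7  0.8] w 65.2 q [ 0.6   0.66  0.15  1.29 -0.11  1.22  0.96]
yaw of tool x 1.7724 z [ 0.001  0.018 -1.   ]
```

View pics/side8.png

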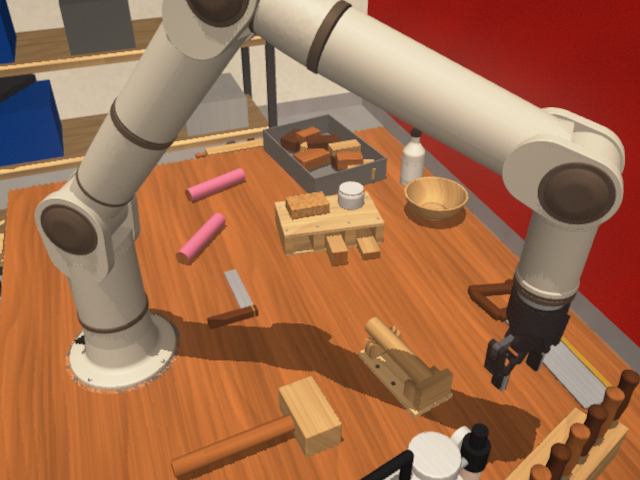

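View pics/side8c.png

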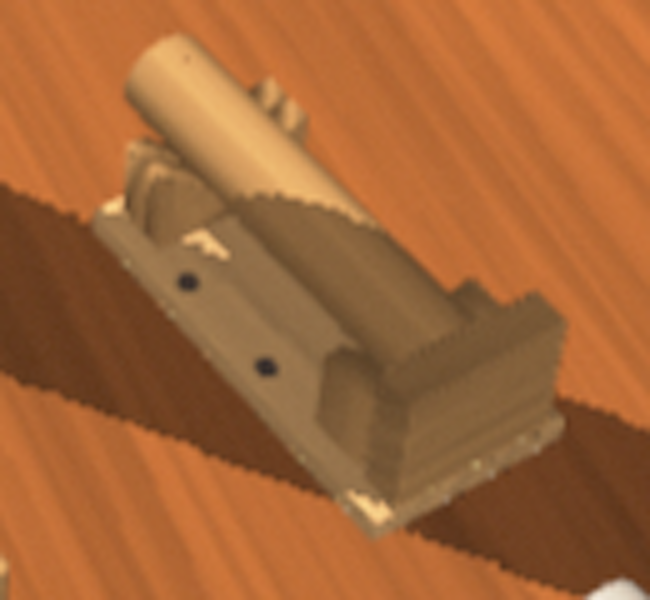

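View pics/top8c.png

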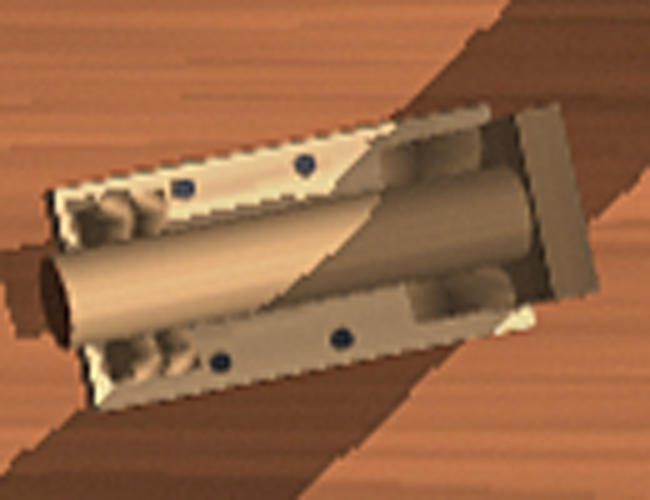

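```bash
python3 - <<'E'
from h import *
import cv2
q=[.5083,-.2447,1.7667]
for n,o,s in (('top',(480,165),5),('side',(340,310),5)):
  im=cv2.imread(f'pics/{n}8c.png')
  for nm,dx,col in (('home',0,(0,255,0)),):
    for xe in (-.09,.09):
      pts=[]
      for t in np.linspace(0,2*np.pi,40):
        pts.append((proj(n,pose(q,[xe+dx,.019*np.cos(t),.05+.019*np.sin(t)]))-o)*s)
      cv2.polylines(im,[np.int32(pts)],True,col,1)
    for sg in (-1,1):
      a,b=[tuple(int(v) for v in (proj(n,pose(q,[xe+dx,.019*sg,.05]))-o)*s) for xe in (-.09,.09)]
      if n=='top': cv2.line(im,a,b,col,1)
    L=[(-.09,-.037,.072),(-.09,.037,.072),(-.108,.037,.072),(-.108,-.037,.072)]
    cv2.polylines(im,[np.int32([(proj(n,pose(q,l))-o)*s for l in L])],True,(255,0,0),1)
  cv2.imwrite(f'pics/{n}9.png',im)
E
```

```text
(no output)
```

View pics/top9.png

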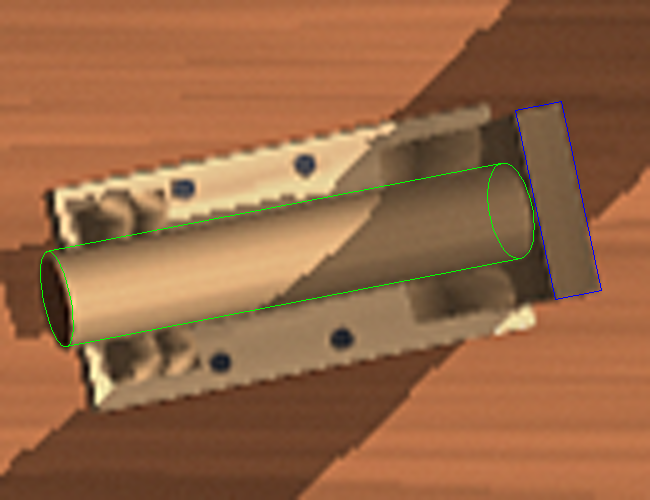

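View pics/side9.png

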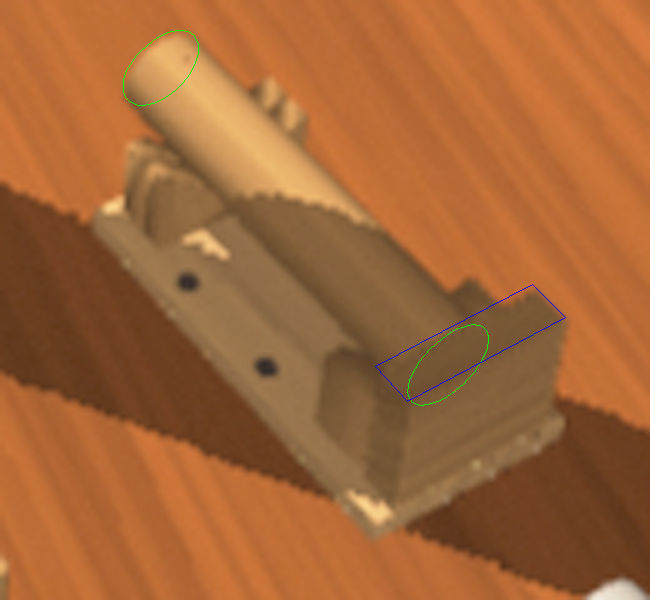

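The predicted home outline matches the bar in the top view to about 1 mm at both ends, and in the side view to a few crop pixels. The arm is clear of everything, so I'm handing in.

```bash
python3 -c "
from plant import robot
print(robot.hand_in())"
```

```text
the job is handed in; nothing more can be done
None
```

The round bar was in the rack's bay nearest the robot. I drew it out through the mouth, laid it in both V supports and slid it up to the end stop, where the push met about 12 N. I then let go, backed off and handed in at about 14 s. `hand_in()` gave no verdict.

- **Final position:** the predicted outline of the bar fully home matches the bar to about 1 mm at both ends in the top view. In the side view it agrees to within a pixel or so, but the stop end is hidden there.
- **Other things:** the square and flat bars, the tin and the sanding block look unmoved in the side picture. The arm stands well clear, with only noise on the force sensor.
- **Disagreements:**
  - Contact with the stop came about 2.5 mm further along than computed, within my estimate of where the bar was gripped.
  - One pitch measurement over the cradle locked onto the base board's edges, so I ignored it.
  - During the descent to the bar the tool drifted about 1 cm sideways. I corrected that before closing, with no contact felt.

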